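Cap the cover and ratchet it round to the marked spray station

TASK

Take the orange masking cap by its bar and seat it fully home in the keyed collar on top of the black cover, turning it under light pressure until its two lugs drop into the slots, then let go. Then swing the red ratchet lever back and forth to turn the table until its yellow tongue stands over the yellow post, and leave the lever swung back at its rest stop. Turn the table only with the lever, never by pushing the table or twisting the cap, and leave the jar, sanding pad, tin and brush where they are.

Things in the scene. Friction and masses are not known exactly. Their poses are not given: they have to be found in the camera images.
- cap_center (a point): Orange masking cap, loose, upright on the bench at the start, 0.18 kg, 64 mm high. Point on its axis, 32 mm above its underside. Round body 59 mm wide up to 28 mm, its foot tapered to 44 mm; two opposite lugs along its own x, 16 mm wide, reaching 44 mm from the axis, 12 to 24 mm above the underside. A half turn gives the same cap. It rides with the table when seated.
- cap_bar (a point): Point in the cap's bar handle, on the cap's axis, 48 mm above the cap's underside. The bar is 56 mm long along the cap's x (in line with the lugs), 16 mm thick along its y, and stands from 28 to 64 mm above the underside: pinch it across the 16 mm.
- seat (a point): Centre of the bore's floor in the aluminium collar on the black cover, on the table's axis, 80 mm above the bench; turns with the table. Bore 65 mm wide, 24 mm deep (rim at 104 mm). Two full-depth slots 20 mm wide run through the collar along this frame's +x and -x; +x points to the tongue. With lugs on the rim the cap's underside is 12 mm above this floor; home, it is on it.
- tongue (a point): Tip of the flat yellow tongue (12 mm wide) that sticks out over the table's rim; this point is 148 mm from the turning axis, 46 mm above the bench, just as far out as the centres of the three posts. It turns with the table.
- platter: The dark round table and all on it: disc 236 mm wide, top 44 mm above the bench, twelve round teeth (16 mm, centres 122 mm from the axis, 30 degrees apart) on its rim, the clamped black cover (176 mm wide, 36 mm high) and collar. Origin on the turning axis at bench height, x towards the yellow tongue. Brake friction (0.8 N m) holds it where it is left.
- indexer: The green fixed foot of the table, 200 mm in diameter, 14 mm high. Origin at its underside on the turning axis of both the table and the lever; the lever arm points along -110 degrees in this frame (about z, from x) when the lever joint is 0.
- lever (a joint): Ratchet lever, rad: 0 at its rest stop (robot's side), 0.72 at its far stop, growing anticlockwise from above; hard stops. Swung forward, its brass pawl catches a tooth and turns the table anticlockwise to the next notch, 30 degrees (the first time 25 to 35); swung back, the pawl folds over the next tooth and springs out only within about 0.12 of the rest stop. Needs 6 N forward, 2 N back.
- grip_post (a point): The red upright post at the end of the lever, 24 mm in diameter, from 20 to 115 mm above the bench, 190 mm from the turning axis; this point is on its axis 85 mm above the bench. The steel arm lies below it, 17 to 26 mm above the bench.
- post_yellow: Yellow round post fixed on the bench beside the table, 26 mm in diameter, 38 mm high, origin under its centre. It marks the wanted station. The tongue passes above it.
- post_green: Green post, same shape, another station, not wanted. The three posts stand 60, 90 and 120 degrees anticlockwise from the x axis of the green foot, the colours in any order; the tongue starts within 5 degrees of that x axis.
- post_blue: Blue post, same shape, another station, not wanted.
- jar: Bystander: amber glass jar with black lid, 68 mm wide, 90 mm high, origin under its centre.
- pad: Bystander: sanding block 100 x 65 x 32 mm, origin under its centre.
- tin: Bystander: paint tin, 74 mm wide, 110 mm high, origin under its centre.
- brush: Bystander: flat paint brush lying on the bench, under 200 mm long.
There are look-alikes about, which are no part of the job. What is meant by the part that bears cap_center is not blue or purple, and is the smaller of those in its own colour.

How it is judged:
By the outcome, as a careful person would: the job done as asked, in the order asked, and still so for the second after the job is handed in, with the robot touching nothing.
It also fails if it takes over 67 s, if anything falls off the work surface, if the arm or the gripper's body presses on something with over 40 N, if the wrist force passes 120 N, or if a joint passes its speed limit or range.

ROBOT

A 7-joint arm with a two-finger parallel gripper is mounted at the origin on the work surface. World frame = base frame: x ahead of the robot, y to its left, z up, the work surface at z = 0. Lengths are in m, angles in rad, forces in N, time in s.
With the tool pointing down it reaches from about 0.4 to 0.85 m from the base axis. Payload 10.4 kg.
Tool frame: the origin (TCP) lies midway between the tips of the shut fingers; the grasp point (between the pads) lies 19 mm behind it; z points along the fingers, x is the direction in which the jaws open and shut, and the axes are right-handed (so a half turn about z gives the same grasp; the last joint's range is limited). The gripper opens to 85 mm and grips with 20 to 120 N. Pads are 22 mm wide; open, the fingers measure 114 mm over their backs; the gripper's body (76 mm by 85 mm) begins 54 mm behind the grasp point. The pads swing forward as they close: fully open they stand 13 mm farther back than shut.
Start: joints at [1.259, 0.332, -0.065, 1.46, 0.022, 1.35, -0.088], TCP at [0.178, -0.599, 0.231] pointing down, gripper open.
Joint ranges: [-2.6, 2.6], [-0.5, 2.12], [-1.47, 1.34], [0.16, 2.42], [-1.27, 4.41], [0.06, 2.06], [-2.6, 2.6]. Speed limits (rad/s): [2.22, 2.22, 2.79, 2.79, 3.14, 3.14, 3.14].

INTERFACE

Orientations are given as a unit quaternion [x, y, z, w].
In Python, from workcell import monitor, eyes, ticket, models gives the robot as it stands.
- The arm moves only by the tool servo_tool, never from a script. Its argument "motion" is a list of rows, each a list of 7 numbers: the opening, from 0 (shut) to 1 (fully open), then the shift along the tool's x, y, z in m, then the turn, a rotation vector about the tool's x, y, z in degrees. In form: [[fingers, tx, ty, tz, rx, ry, rz], ...]. A call has 1 to 20 rows; each row is the pose to reach, as a shift and turn from the pose commanded when the call began, along the tool's axes at that moment; what a row does not reach only later rows make up. A row lasts 1/8 s, in which the tool goes at most 62.5 mm and 10.7 degrees, less where a joint would pass 70% of its speed; a pose out of reach is approached as far as the arm can. A call with a gripper value outside its range is refused whole. The fingers move at their own pace and stop on an object; "grip_force" is the grip in N (left out, the last holds). Time passes only in rows, so rows that repeat a pose let the fingers close. It gives the time, the measured TCP pose, the force and the opening at its end, in the units of the state.
- monitor.get_obs(): the state, without advancing time (a new reading comes with each control period).
- eyes.camera(name): name is "side" or "top"; returns (picture, depth): 400x640x3 uint8, blue, green, red; 400x640 float32, m along the optical axis (not along the pixel's ray), 0 where there is no reading.
- eyes.camera_info(name): a dict with "intrinsics" (3x3 intrinsics, pixels), "extrinsics" (4x4, takes a point from world to camera coordinates). Camera axes: x right, y down, z forward; pixel columns grow to the right and rows downward; lengths in m; the calibration is good to about 2 mm. A picture is of the moment at which its call begins. camera_info takes no time and is no camera call.
- ticket.hand_in(): hands the job in, once; it reports no verdict.
Trained networks look in the newest picture that a camera, given by its name, has taken for a name from the list of things; names that differ only in an ending like _2 or _b are one class to them, and where a whole thing is asked for, a point or a joint stands for the part that bears it (a point fixed in the world has none). Each returns a list of dicts, best first, with "confidence" (0 to 1); they miss things now and then, are a little off and sometimes report something else, mostly with a low value. They report only what shows in the picture. A call takes as long as a camera call. They do not tell look-alikes from the thing itself.
- models.boxes_of(camera, thing): "point" ([x, y, z] in m, in the coordinates of the camera as it stood for that picture, good to about 4 mm: the middle of the surface that is visible of it).
The state is a dict: "clock": time; "joint_pos": joint angles; "joint_velocities": joint speeds; "tau": joint torques, N m; "position": TCP position; "ee_rot": TCP orientation; "ft_force": force on the tool from outside, world axes, zero at the start; "torque": the same for the moment, N m; "grip_width": opening from 0.0 (shut) to 1.0 (fully open).
Only numpy, scipy, OpenCV 4.12 (cv2) and the standard library are available. Lean on these libraries where they do the work, as an engineer would, in place of code of your own. Each camera call takes 0.05 s, during which the arm holds its last target. There are 200 camera calls.

## Working session

There is one attempt and no reset: what is moved stays moved. The work goes in short steps, Python scripts to look and compute and a tool call to move; the robot and the scene stay as the last step left them, time stands still between calls to the robot, and variables do not carry over. Pictures are saved under pics/ and viewed, about 8 in all and at most 12, crops included, and the job is handed in when it is done.

Besides the shell and the picture viewer there is one more tool, called after "Emit:" in YAML: its name, and indented under it one key for each argument. servo_tool: Moves the arm, as the interface text tells. Its arguments: {"type":"object","properties":{"motion":{"type":"array"},"grip_force":{"type":"number"}},"required":["motion"]}

```bash
mkdir -p pics; ls; cat > h.py <<'E'
import numpy as np, cv2
from workcell import monitor, eyes, ticket, models
from scipy.spatial.transform import Rotation as R
def cam(n,save=None):
    p,d=eyes.camera(n)
    if save: cv2.imwrite('pics/'+save,p)
    return p,d
def toworld(n,pc):
    E=np.array(eyes.camera_info(n)["extrinsics"]); return (np.linalg.inv(E)@np.append(pc,1))[:3]
def pix(n,pw):
    i=eyes.camera_info(n);E=np.array(i["extrinsics"]);c=(E@np.append(pw,1))[:3];q=np.array(i["intrinsics"])@c;return q[:2]/q[2]
def cloud(n,d):
    i=eyes.camera_info(n);K=np.array(i["intrinsics"]);E=np.linalg.inv(np.array(i["extrinsics"]))
    v,u=np.mgrid[:400,:640]; P=np.stack([(u-K[0,2])/K[0,0]*d,(v-K[1,2])/K[1,1]*d,d,np.ones_like(d)],-1)
    W=(P@E.T)[...,:3]; W[d==0]=np.nan; return W
E
python3 - <<'E'
from h import *
for n in("top","side"):
    cam(n,n+'0.png')
    for t in("cap_center","cap_bar","seat","tongue","grip_post","post_yellow","post_green","post_blue","jar","pad","tin","brush","indexer"):
        for r in models.boxes_of(n,t)[:4]:
            w=toworld(n,r["point"]); print(n,t,round(r["confidence"],2),w.round(3),pix(n,w).round())
o=monitor.get_obs();print(o)
E
```

```text
pics
top cap_center 0.87 [0.235 0.364 0.038] [220. 276.]
top cap_center 0.85 [0.479 0.313 0.028] [238. 202.]
top cap_center 0.84 [0.427 0.435 0.024] [202. 219.]
top cap_center 0.65 [0.346 0.256 0.035] [254. 241.]
top cap_bar 0.75 [0.235 0.366 0.041] [219. 276.]
top cap_bar 0.68 [0.35  0.256 0.038] [254. 240.]
top cap_bar 0.64 [0.48  0.313 0.025] [238. 202.]
top cap_bar 0.63 [0.424 0.433 0.027] [202. 219.]
top seat 0.86 [0.515 0.008 0.053] [328. 188.]
top grip_post 0.66 [ 0.468 -0.156  0.039] [377. 202.]
top grip_post 0.35 [0.482 0.309 0.029] [239. 201.]
top post_green 0.43 [0.445 0.133 0.031] [291. 211.]
top post_blue 0.54 [0.519 0.151 0.034] [286. 189.]
top jar 0.56 [0.685 0.256 0.086] [252. 138.]
top jar 0.35 [0.595 0.127 0.028] [292. 168.]
top tin 0.73 [ 0.577 -0.371  0.113] [445. 163.]
top tin 0.31 [0.514 0.006 0.053] [328. 189.]
top brush 0.66 [0.612 0.492 0.019] [188. 166.]
top indexer 0.89 [0.517 0.004 0.055] [329. 188.]
side cap_center 0.87 [0.227 0.392 0.04 ] [295. 306.]
side cap_center 0.71 [0.47  0.326 0.028] [258. 251.]
side cap_center 0.61 [0.412 0.453 0.031] [232. 282.]
[... 806 characters left out ...]

{'clock': 1.4, 'joint_pos': array([ 1.25939281,  0.33223431, -0.06471183,  1.46009285,  0.02161704,
        1.34989308, -0.08847327]), 'joint_velocities': array([-0.00059896,  0.00023358, -0.00060096, -0.00043996, -0.00140198,
        0.00252806,  0.00015606]), 'tau': array([-1.96504078e-05, -6.25225067e+01,  4.91827726e-02, -3.91831720e+01,
        1.65276165e-02,  1.77896978e-03,  2.09030736e-05]), 'position': array([ 0.17802995, -0.5991349 ,  0.23131954]), 'ee_rot': array([ 8.01513685e-01, -5.97976430e-01,  2.91410148e-05,  1.73813814e-05]), 'ft_force': array([ 0.50967029, -0.04617975,  0.79283909]), 'torque': array([0.03669143, 0.05481994, 0.03645476]), 'grip_width': 0.9945659097880005}
```

View pictures.

```bash
python3 - <<'E'
import cv2,numpy as np
a=cv2.imread('pics/top0.png')[110:310,170:470];b=cv2.imread('pics/side0.png')[130:330,200:500]
cv2.imwrite('pics/v1.png',cv2.resize(a,(800,533),interpolation=3));cv2.imwrite('pics/v2.png',cv2.resize(b,(800,533),interpolation=3))
E
```

```text
(no output)
```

View pics/v1.png

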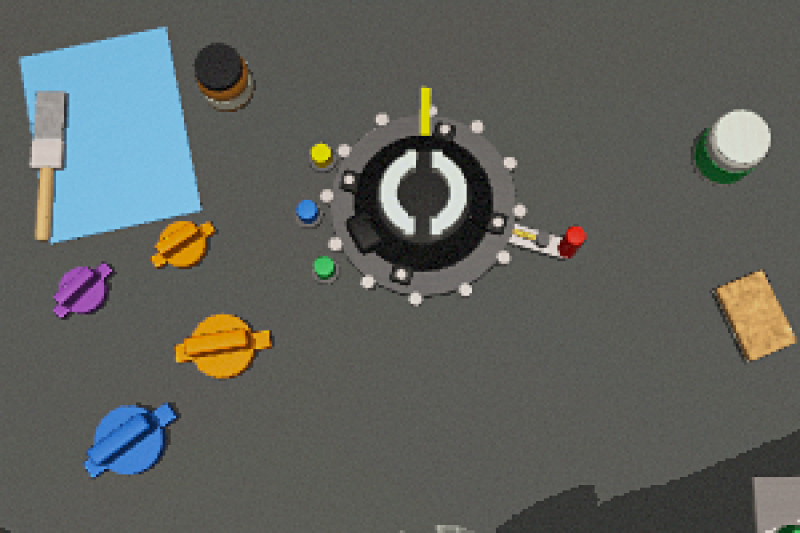

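View pics/v2.png

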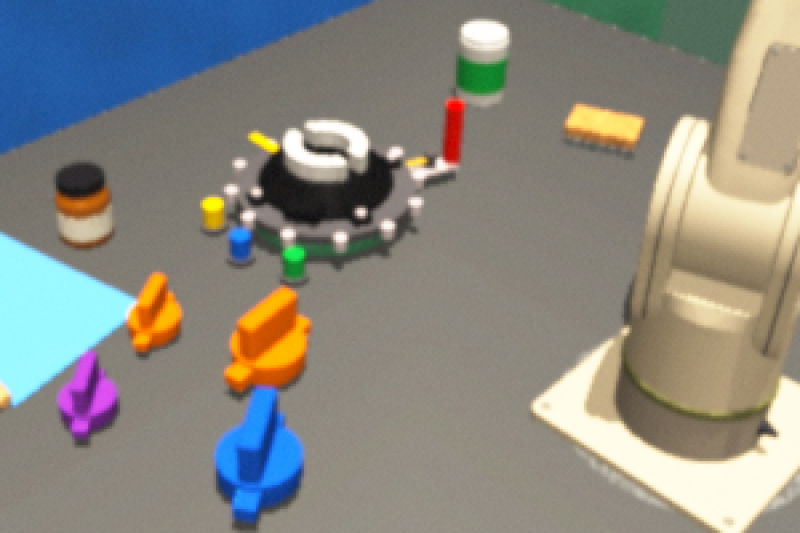

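Choice: the small orange cap, top pixel (238,202). Rejected look-alikes: large orange (254,241), purple (202,219) and blue (220,276). The tongue points along about +x, and the yellow post is the 60° one.

```bash
cat > m.py <<'E'
from h import *
from scipy.optimize import least_squares
def fitc(P):
    r=least_squares(lambda a:np.hypot(P[:,0]-a[0],P[:,1]-a[1])-a[2],[*P[:,:2].mean(0),.04],loss='soft_l1',f_scale=.003).x;return r
def ax(P):
    c=P.mean(0);u,s,v=np.linalg.svd(P-c,full_matrices=0);return c,np.degrees(np.arctan2(v[0,1],v[0,0]))%180,s/np.sqrt(len(P))
def hsvm(p,lo,hi,s=120,v=60):
    h=cv2.cvtColor(p,cv2.COLOR_BGR2HSV);return (h[...,0]>=lo)&(h[...,0]<=hi)&(h[...,1]>s)&(h[...,2]>v)
def near(W,x,y,r): return np.hypot(W[...,0]-x,W[...,1]-y)<r
E
python3 - <<'E'
from m import *
out=[]
for n in("top","side"):
    p,d=cam(n); W=cloud(n,d)
    print(n,np.linalg.inv(np.array(eyes.camera_info(n)["extrinsics"]))[:3,3].round(3),np.array(eyes.camera_info(n)["intrinsics"])[0].round(1))
    bench=W[near(W,.35,.1,.05)];print('bench z',np.nanmedian(bench[:,2]))
    O=hsvm(p,8,20,150)&near(W,.478,.318,.065)
    C=W[O];print('cap n',len(C),'z',np.percentile(C[:,2],[2,50,90,98]).round(3))
    for lo,hi in((.052,.08),(.018,.045),(.005,.08)):
        q=C[(C[:,2]>lo)&(C[:,2]<hi)]
        if len(q)>4:
            c,a,s=ax(q[:,:2]);print(' ',lo,hi,len(q),c.round(4),round(a,1),s.round(4), (q[:,:2].min(0)+q[:,:2].max(0))/2)
    hsv=cv2.cvtColor(p,cv2.COLOR_BGR2HSV)
    Wm=(hsv[...,1]<60)&(hsv[...,2]>150)&near(W,.515,.01,.07)&(W[...,2]>.09)
    q=W[Wm];print('collar',len(q),np.median(q[:,2]),q[:,:2].mean(0),fitc(q),(q.min(0)+q.max(0))/2)
    Y=hsvm(p,25,35,120)&near(W,.63,.0,.08); q=W[Y];print('tongue',len(q),ax(q[:,:2]),q[:,2].mean(),q[np.argmax(q[:,0])])
    for nm,lo,hi,x,y in(('ye',25,35,.592,.135),('bl',100,125,.515,.155),('gr',50,80,.445,.138)):
        q=W[hsvm(p,lo,hi,100)&near(W,x,y,.04)];
        if len(q): t=q[q[:,2]>.03];print(nm,len(q),len(t),t.mean(0).round(4),q[:,2].max())
    for lo,hi in ((0,5),): 
        q=W[(hsvm(p,0,5,120)|hsvm(p,172,180,120))&near(W,.468,-.17,.06)];t=q[q[:,2]>.105];print('grip',len(q),q.mean(0),q[:,2].max(),len(t),t.mean(0) if len(t) else '')
E
```

```text
top [0.202 0.025 1.448] [428.    0.  320.4]
bench z -0.0010938177146402328
cap n 245 z [0.007 0.03  0.063 0.067]
  0.052 0.08 71 [0.4836 0.3118] 123.1 [0.0162 0.0054] [0.48463194 0.31300332]
  0.018 0.045 147 [0.4813 0.3111] 122.7 [0.0211 0.0158] [0.4837825  0.31139648]
  0.005 0.08 241 [0.4815 0.3104] 123.8 [0.0196 0.0135] [0.48462184 0.31139648]
collar 417 0.10306145188245086 [0.52685892 0.00590227] [0.52595323 0.00592179 0.04402465] [0.52708841 0.00558312 0.10133115]
tongue 64 (array([6.49139836e-01, 7.75280060e-05]), np.float64(176.02725439382138), array([0.02012933, 0.00354505])) 0.04304130179702911 [0.69483694 0.00264077 0.00249347]
ye 47 42 [0.5972 0.1351 0.0367] 0.04157076090430478
bl 58 46 [0.5231 0.1534 0.036 ] 0.043148083502450474
gr 53 43 [0.4493 0.1322 0.0374] 0.04475725258973107
grip 83 [ 0.46374825 -0.17183217  0.09219563] 0.12016237765768034 44 [ 0.46648161 -0.17387053  0.11425564]
side [-0.328  0.838  0.824] [413.2   0.  319.4]
bench z -0.0008718835497867339
cap n 295 z [0.001 0.028 0.062 0.064]
  0.052 0.08 64 [0.4759 0.3234] 118.7 [0.0173 0.0053] [0.48053332 0.31968895]
  0.018 0.045 161 [0.4706 0.3267] 109.1 [0.02   0.0122] [0.48237506 0.31925146]
  0.005 0.08 287 [0.4708 0.326 ] 112.6 [0.0193 0.0112] [0.48233046 0.31748679]
collar 370 0.10224657689418776 [0.52069372 0.01413624] [0.52116395 0.0142497  0.04435814] [0.52414132 0.0108524  0.0988192 ]
tongue 29 (array([0.65065997, 0.00451809]), np.float64(179.4074277734152), array([0.01420053, 0.00420443])) 0.047281082503395515 [0.67729226 0.0044195  0.04579127]
ye 30 30 [0.5954 0.1411 0.0369] 0.041378946084096646
bl 83 43 [0.5192 0.1604 0.0364] 0.042066086280547754
gr 83 44 [0.4467 0.1392 0.0366] 0.04095220607778727
grip 154 [ 0.46199801 -0.16479887  0.07591101] 0.11751352635526391 30 [ 0.46451092 -0.16700679  0.11124697]
```

```bash
cat >> m.py <<'E'
def rows(wps,o=None):
    "wps: (x,y,z,yaw_deg of tool x,open) -> rows in tool frame from present pose"
    o=o or monitor.get_obs();R0=R.from_quat(o['ee_rot']);p0=np.array(o['position'])
    print('pos',p0.round(4),'yaw',np.degrees(np.arctan2(*R0.as_matrix()[[1,0],0])).round(2),'t',round(o['clock'],2),'F',np.round(o['ft_force'],1),'grip',round(o['grip_width'],3),'tilt',np.degrees(np.arccos(-R0.as_matrix()[2,2])).round(2))
    for x,y,z,a,g in wps:
        a=np.radians(a);M=R.from_matrix(np.array([[np.cos(a),np.sin(a),0],[np.sin(a),-np.cos(a),0],[0,0,-1]]))
        t=R0.inv().apply(np.array([x,y,z])-p0);rv=np.degrees((R0.inv()*M).as_rotvec())
        print([g]+[round(float(v),4) for v in t]+[round(float(v),1) for v in rv])
E
python3 - <<'E'
from m import *
tot=[]
for n in("top","side"):
    p,d=cam(n,n+'1.png'); W=cloud(n,d)
    C=W[hsvm(p,8,20,150)&near(W,.478,.318,.065)]
    q=C[C[:,2]>.059];print(n,len(q),ax(q[:,:2]),cv2.minAreaRect(q[:,:2].astype(np.float32)*1000))
    if n=='side': cv2.imwrite('pics/v3.png',cv2.resize(p[215:320,210:340],None,fx=5,fy=5,interpolation=3))
    # slot angle: dark gap azimuths within collar ring
    c=np.array([.526,.0058]);h=cv2.cvtColor(p,cv2.COLOR_BGR2HSV)
    q=W[(h[...,1]<60)&(h[...,2]>150)&near(W,*c,.055)&(W[...,2]>.1)]
    print('collar rim',len(q),q[:,:2].mean(0),fitc(q)); a=np.degrees(np.arctan2(*(q[:,:2]-fitc(q)[:2]).T[::-1]))
    z=np.exp(1j*np.radians(2*a)).mean();print('slot axis',(np.degrees(np.angle(z))/2+90+90)%180-90)
rows([(.45,-.25,.2,-29,1),(.55,0,.2,-5,1),(.483,.314,.13,31,1),(.483,.314,.033,31,1)])
E
```

```text
top 48 (array([0.4842762 , 0.31309218]), np.float64(124.20136874086347), array([0.01566277, 0.00490287])) ((483.9212646484375, 313.42474365234375), (17.875154495239258, 54.4327278137207), 35.20513153076172)
collar rim 351 [0.52680037 0.00547861] [0.52564159 0.00596434 0.04419364]
slot axis -1.1581161814062852
side 42 (array([0.47826624, 0.32139667]), np.float64(122.43573757506347), array([0.01812777, 0.00538865])) ((481.7684326171875, 318.6815490722656), (16.896886825561523, 55.56792449951172), 34.80397415161133)
collar rim 231 [0.52464169 0.00815238] [0.52438631 0.00982112 0.04350814]
slot axis 2.78672644236417
pos [ 0.178  -0.5991  0.2313] yaw -73.45 t 1.6 F [ 0.6 -0.4 -0.3] grip 0.997 tilt 0.0
[1, -0.2572, -0.3601, 0.0313, -0.0, -0.0, -44.5]
[1, -0.4684, -0.5272, 0.0313, -0.0, -0.0, -68.5]
[1, -0.7885, -0.5524, 0.1013, 0.0, -0.0, -104.5]
[1, -0.7885, -0.5524, 0.1983, 0.0, -0.0, -104.5]
```

View pics/v3.png

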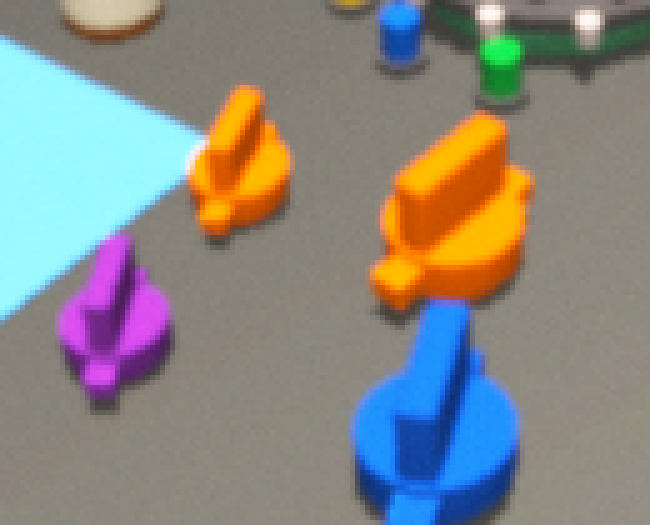

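The crop shows the smaller orange cap with its bar at about crop (240,130), next to the larger orange one (455,200), the purple (105,290) and the blue (440,420). The choice holds.

Emit:
servo_tool:
  motion:
    - [1, -0.06, -0.08, 0.01, 0, 0, -9]
    - [1, -0.12, -0.16, 0.02, 0, 0, -18]
    - [1, -0.17, -0.22, 0.025, 0, 0, -27]
    - [1, -0.21, -0.28, 0.03, 0, 0, -36]
    - [1, -0.257, -0.36, 0.03, 0, 0, -45]
    - [1, -0.31, -0.41, 0.03, 0, 0, -52]
    - [1, -0.36, -0.45, 0.03, 0, 0, -59]
    - [1, -0.42, -0.49, 0.03, 0, 0, -66]
    - [1, -0.47, -0.527, 0.03, 0, 0, -73]
    - [1, -0.53, -0.54, 0.04, 0, 0, -82]
    - [1, -0.59, -0.55, 0.06, 0, 0, -90]
    - [1, -0.65, -0.553, 0.08, 0, 0, -98]
    - [1, -0.71, -0.553, 0.09, 0, 0, -108.5]
    - [1, -0.77, -0.553, 0.1, 0, 0, -108.5]
    - [1, -0.7904, -0.553, 0.1, 0, 0, -108.5]
    - [1, -0.7904, -0.553, 0.1, 0, 0, -108.5]
    - [1, -0.7904, -0.553, 0.1, 0, 0, -108.5]
    - [1, -0.7904, -0.553, 0.1, 0, 0, -108.5]

```text
clock: 3.85
position: [0.4818, 0.3181, 0.131]
ee_rot: [0.953, 0.303, -0.0, -0.0]
ft_force: [0.6, -0.7, 1.2]
grip_width: 1.0
```

```bash
python3 - <<'E'
from m import *
rows([(.483,.316,.033,35,1)])
E
```

```text
pos [0.4818 0.3181 0.131 ] yaw 35.26 t 3.85 F [ 0.6 -0.7  1.2] grip 1.0 tilt 0.07
[1, -0.0002, 0.0025, 0.098, -0.1, 0.0, 0.3]
```

Emit:
servo_tool:
  motion:
    - [1, 0, 0.002, 0.04, 0, 0, 0]
    - [1, 0, 0.002, 0.07, 0, 0, 0]
    - [1, 0, 0.002, 0.09, 0, 0, 0]
    - [1, 0, 0.002, 0.097, 0, 0, 0]
    - [0.5, 0, 0.002, 0.097, 0, 0, 0]
    - [0.1, 0, 0.002, 0.097, 0, 0, 0]
    - [0, 0, 0.002, 0.097, 0, 0, 0]
    - [0, 0, 0.002, 0.097, 0, 0, 0]
    - [0, 0, 0.002, 0.097, 0, 0, 0]
    - [0, 0, 0.002, 0.097, 0, 0, 0]
    - [0, 0, 0.002, 0.097, 0, 0, 0]
  grip_force: 60

```text
clock: 5.22
position: [0.4845, 0.3146, 0.0349]
ee_rot: [0.954, 0.301, 0.0, 0.0]
ft_force: [-0.3, -0.9, 5.9]
grip_width: 0.176
```

```bash
python3 - <<'E'
from m import *
rows([(.48,.31,.16,35,0),(.50,.2,.17,60,0),(.525,.1,.17,90,0)])
E
```

```text
pos [0.4845 0.3146 0.0349] yaw 35.05 t 5.22 F [-0.3 -0.9  5.9] grip 0.176 tilt 0.05
[0, -0.0063, 0.0012, -0.1251, 0.0, -0.1, 0.0]
[0, -0.053, 0.1028, -0.1351, 0.0, -0.0, -25.0]
[0, -0.09, 0.199, -0.1351, 0.0, -0.0, -55.0]
```

Emit:
servo_tool:
  motion:
    - [0, 0, 0, -0.04, 0, 0, 0]
    - [0, 0, 0, -0.09, 0, 0, 0]
    - [0, -0.006, 0.01, -0.125, 0, 0, 0]
    - [0, -0.025, 0.045, -0.13, 0, 0, -10]
    - [0, -0.045, 0.09, -0.135, 0, 0, -20]
    - [0, -0.065, 0.13, -0.135, 0, 0, -30]
    - [0, -0.08, 0.17, -0.135, 0, 0, -40]
    - [0, -0.09, 0.199, -0.135, 0, 0, -47]
    - [0, -0.09, 0.199, -0.135, 0, 0, -47]
    - [0, -0.09, 0.199, -0.135, 0, 0, -47]
    - [0, -0.09, 0.199, -0.135, 0, 0, -47]

```text
clock: 6.6
position: [0.5244, 0.101, 0.1693]
ee_rot: [0.754, 0.657, 0.0, -0.0]
ft_force: [0.0, -0.3, -1.2]
grip_width: 0.178
```

```bash
python3 - <<'E'
from m import *
rows([(.525,.0079,.17,82,0)])
tc=np.array(monitor.get_obs()['position'])
for n in("top","side"):
    p,d=cam(n,n+'2.png'); W=cloud(n,d)
    m=hsvm(p,8,20,150)&near(W,.525,.1,.08)&(W[...,2]>.11); C=W[m]; print(n,len(C))
    if len(C)<5: continue
    print(' z',np.percentile(C[:,2],[1,99]),'mid',(np.percentile(C,2,axis=0)+np.percentile(C,98,axis=0))/2)
    q=C[C[:,2]<tc[2]-.009]; print(' body circ',len(q),fitc(q), ax(q[:,:2]))
v=[cv2.resize(cv2.imread(f'pics/{n}2.png')[y:y+100,x:x+130],None,fx=4,fy=4,interpolation=3) for n,y,x in(('top',130,260),('side',130,260))]
cv2.imwrite('pics/v4.png',cv2.resize(np.hstack(v),(800,308)))
E
```

```text
pos [0.5244 0.101  0.1693] yaw 82.12 t 6.6 F [ 0.  -0.3 -1.2] grip 0.178 tilt 0.01
[0, -0.0922, 0.0134, -0.0007, -0.0, -0.0, 0.1]
top 1
side 283
 z [0.13830664 0.20183127] mid [0.52054653 0.10735532 0.17068634]
 body circ 116 [0.5242971  0.08818018 0.04122594] (array([0.50827036, 0.11737206]), np.float64(5.3340909000051795), array([0.02148529, 0.01020306]))
```

View pics/v4.png

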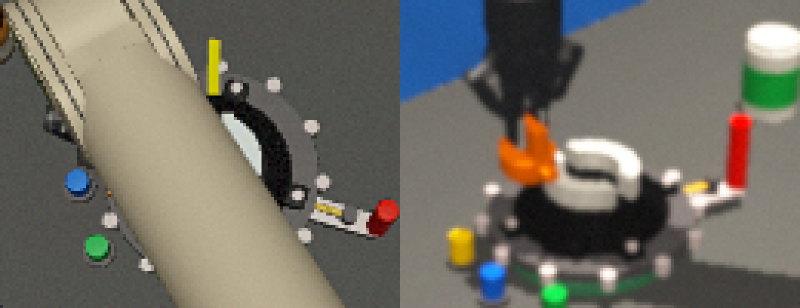

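The side crop shows the cap held upright by its bar at about (535,150), lower left of the collar. The arm hides it in the top crop, so I'll fit the cap and collar models to the side view.

```bash
cat > fit.py <<'E'
from m import *
def box(q,c,h):
    d=np.abs(q-c)-h;return np.linalg.norm(np.maximum(d,0),axis=-1)+np.minimum(d.max(-1),0)
def cyl(q,r,z0,z1):
    d=np.stack([np.hypot(q[:,0],q[:,1])-r,np.abs(q[:,2]-(z0+z1)/2)-(z1-z0)/2],-1);return np.linalg.norm(np.maximum(d,0),axis=-1)+np.minimum(d.max(-1),0)
def cap(q): return np.minimum.reduce([cyl(q,.0295,.008,.028),cyl(q,.024,0,.01),box(q,[0,0,.046],[.028,.008,.018]),box(q,[0,0,.018],[.044,.008,.006])])
def collar(q): return np.maximum.reduce([cyl(q,.055,.08,.104) if RO is None else cyl(q,RO,.08,.104),-(np.hypot(q[:,0],q[:,1])-.0325),-box(q,[0,0,.1],[.1,.01,.03])])
RO=None
def fit(sdf,P,x0,free):
    x0=np.array(x0,float);idx=np.array(free)
    def f(v):
        x=x0.copy();x[idx]=v*np.where(idx==3,10,1);a=np.radians(x[3]);q=P-x[:3];q=np.stack([q[:,0]*np.cos(a)+q[:,1]*np.sin(a),-q[:,0]*np.sin(a)+q[:,1]*np.cos(a),q[:,2]],-1);return sdf(q)
    best=min((least_squares(f,(x0[idx]+np.array([d if i<2 else (d*1000 if i==3 else 0) for i in idx]))/np.where(idx==3,10,1),loss='soft_l1',f_scale=.002,diff_step=1e-3) for d in(-.005,0,.005)),key=lambda r:r.cost)
    x0[idx]=best.x*np.where(idx==3,10,1);return x0.round(4),best.cost*1e6/len(P)
E
python3 - <<'E'
import fit
from fit import *
p,d=cam('side');W=cloud('side',d);np.save('W2.npy',W);cv2.imwrite('pics/side3.png',p);o=monitor.get_obs();t=o['position']
C=W[hsvm(p,8,20,150)&near(W,.525,.1,.08)&(W[...,2]>.11)]
yaw=172.1
for fr in((0,1),(0,1,2),(0,1,2,3)): print('cap',fr,fit.fit(cap,C,[t[0],t[1],t[2]-.034,yaw],fr))
h=cv2.cvtColor(p,cv2.COLOR_BGR2HSV);q=W[(h[...,1]<60)&(h[...,2]>120)&near(W,.525,.008,.07)&(W[...,2]>.083)]
r=np.hypot(*(q[:,:2]-[.525,.009]).T);print('rmax',np.percentile(r,[1,50,90,95,99]),len(q))
for ro in(.05,.053,.056):
    fit.RO=ro
    for fr in((0,1),(0,1,2,3)): print('collar',ro,fit.fit(collar,q,[.525,.008,0,-2],fr))
E
```

```text
Traceback (most recent call last):
AttributeError: 'function' object has no attribute 'fit'
```

```bash
python3 - <<'E'
import fit as F
from m import *
p=cv2.imread('pics/side3.png');W=np.load('W2.npy');o=monitor.get_obs();t=o['position']
C=W[hsvm(p,8,20,150)&near(W,.525,.1,.08)&(W[...,2]>.11)]
for fr in((0,1),(0,1,2),(0,1,2,3)): print('cap',fr,F.fit(F.cap,C,[t[0],t[1],t[2]-.034,172.1],fr))
h=cv2.cvtColor(p,cv2.COLOR_BGR2HSV);q=W[(h[...,1]<60)&(h[...,2]>120)&near(W,.525,.008,.07)&(W[...,2]>.083)]
r=np.hypot(*(q[:,:2]-[.525,.009]).T);print('rmax',np.percentile(r,[1,50,90,95,99]),len(q))
for ro in(.05,.053,.056):
    F.RO=ro
    for fr in((0,1),(0,1,2,3)): print('collar',ro,F.fit(F.collar,q,[.525,.008,0,-2],fr))
E
```

```text
cap (0, 1) (array([5.222e-01, 1.027e-01, 1.354e-01, 1.721e+02]), np.float64(1.4888629083997267))
cap (0, 1, 2) (array([5.222e-01, 1.026e-01, 1.342e-01, 1.721e+02]), np.float64(1.3433245649776466))
cap (0, 1, 2, 3) (array([5.222000e-01, 1.026000e-01, 1.342000e-01, 1.724628e+02]), np.float64(1.3421641667034259))
rmax [0.02885194 0.04637324 0.05429088 0.05582036 0.06051601] 442
collar 0.05 (array([ 0.5232,  0.01  ,  0.    , -2.    ]), np.float64(66.31806280145287))
collar 0.05 (array([ 5.2320e-01,  1.0000e-02,  3.0000e-04, -2.5056e+00]), np.float64(66.30468591836436))
collar 0.053 (array([ 0.5255,  0.0092,  0.    , -2.    ]), np.float64(65.9215922440396))
collar 0.053 (array([ 5.2560e-01,  9.3000e-03,  2.0000e-04, -2.6631e+00]), np.float64(65.91192289856306))
collar 0.056 (array([ 0.5277,  0.0085,  0.    , -2.    ]), np.float64(66.17452153767684))
collar 0.056 (array([ 0.5277,  0.0085,  0.    , -2.6263]), np.float64(66.16839677395475))
```

```bash
python3 - <<'E'
from m import *
rows([(.5277,.0073,.165,82.5,0),(.5277,.0073,.131,82.5,0)])
E
```

```text
pos [0.5246 0.1006 0.1694] yaw 82.11 t 6.75 F [-0.2 -0.6 -2.3] grip 0.179 tilt 0.01
[0, -0.092, 0.0159, 0.0044, 0.0, 0.0, -0.4]
[0, -0.092, 0.0159, 0.0384, 0.0, 0.0, -0.4]
```

Emit:
servo_tool:
  motion:
    - [0, -0.046, 0.008, 0, 0, 0, 0]
    - [0, -0.092, 0.016, 0, 0, 0, 0]
    - [0, -0.092, 0.016, 0, 0, 0, 0]
    - [0, -0.092, 0.016, 0.02, 0, 0, 0]
    - [0, -0.092, 0.016, 0.036, 0, 0, 0]
    - [0, -0.092, 0.016, 0.038, 0, 0, 0]
    - [0, -0.092, 0.016, 0.038, 0, 0, 0]
    - [0, -0.092, 0.016, 0.038, 0, 0, 0]

```text
clock: 7.75
position: [0.5282, 0.0068, 0.1317]
ee_rot: [0.754, 0.657, 0.0, 0.0]
ft_force: [0.4, -0.6, -1.5]
grip_width: 0.178
```

```bash
python3 - <<'E'
from m import *
rows([(.5277,.0073,.126,82.5,0),(.5277,.0073,.126,87.5,0)])
E
```

```text
pos [0.5282 0.0068 0.1317] yaw 82.07 t 7.75 F [ 0.4 -0.6 -1.5] grip 0.178 tilt 0.05
[0, 0.0005, -0.0006, 0.0057, 0.0, -0.0, -0.4]
[0, 0.0005, -0.0006, 0.0057, 0.0, -0.0, -5.4]
```

Emit:
servo_tool:
  motion:
    - [0, 0, 0, 0.003, 0, 0, 0]
    - [0, 0, 0, 0.005, 0, 0, 0]
    - [0, 0, 0, 0.006, 0, 0, 0]
    - [0, 0, 0, 0.006, 0, 0, 0]
    - [0, 0, 0, 0.006, 0, 0, 0]

```text
clock: 8.38
position: [0.5281, 0.0065, 0.1265]
ee_rot: [0.754, 0.656, -0.0, 0.001]
ft_force: [-7.2, 0.1, 13.1]
grip_width: 0.174
```

Emit:
servo_tool:
  motion:
    - [0, 0, -0.0015, 0, 0, 0, 0]
    - [0, 0, -0.0015, 0, 0, 0, -1]
    - [0, 0, -0.0015, 0, 0, 0, -2]
    - [0, 0, -0.0015, 0, 0, 0, -3]
    - [0, 0, -0.0015, 0, 0, 0, -3]
    - [0, 0, -0.0015, 0, 0, 0, -3]

```text
clock: 9.12
position: [0.5274, 0.0057, 0.1264]
ee_rot: [0.737, 0.675, 0.0, 0.001]
ft_force: [-0.4, -2.6, 7.5]
grip_width: 0.182
```

Emit:
servo_tool:
  motion:
    - [0, 0, 0, 0.001, 0, 0, -0.7]
    - [0, 0, 0, 0.001, 0, 0, -1.3]
    - [0, 0, 0, 0.001, 0, 0, -2]
    - [0, 0, 0, 0.001, 0, 0, -2.5]
    - [0, 0, 0, 0.001, 0, 0, -2.5]

```text
clock: 9.75
position: [0.5263, 0.0067, 0.1242]
ee_rot: [0.722, 0.692, -0.0, 0.0]
ft_force: [0.1, -1.3, -1.3]
grip_width: 0.175
```

```bash
python3 - <<'E'
from m import *
rows([]);print(monitor.get_obs()['torque'])
E
```

```text
pos [0.5263 0.0067 0.1242] yaw 87.54 t 9.75 F [ 0.1 -1.3 -1.3] grip 0.175 tilt 0.0
[ 0.03301547 -0.0158313   0.04312806]
```

The lugs have dropped in: the height is below rim contact and the force is gone. Lowering to home.

Emit:
servo_tool:
  motion:
    - [0, 0, 0, 0.003, 0, 0, 0]
    - [0, 0, 0, 0.006, 0, 0, 0]
    - [0, 0, 0, 0.008, 0, 0, 0]
    - [0, 0, 0, 0.009, 0, 0, 0]
    - [0, 0, 0, 0.0095, 0, 0, 0]
    - [0, 0, 0, 0.0095, 0, 0, 0]

```text
clock: 10.5
position: [0.5264, 0.0067, 0.1149]
ee_rot: [0.722, 0.692, 0.0, 0.0]
ft_force: [-0.2, -0.1, -0.8]
grip_width: 0.178
```

Emit:
servo_tool:
  motion:
    - [0, 0, 0, 0.001, 0, 0, 0]
    - [0, 0, 0, 0.002, 0, 0, 0]
    - [0, 0, 0, 0.002, 0, 0, 0]
    - [0, 0, 0, 0.002, 0, 0, 0]

```text
clock: 11.0
position: [0.5267, 0.0067, 0.1148]
ee_rot: [0.722, 0.692, -0.0, 0.001]
ft_force: [-10.6, -2.3, 23.5]
grip_width: 0.178
```

Emit:
servo_tool:
  motion:
    - [0, 0, 0, -0.002, 0, 0, 0]
    - [0.3, 0, 0, -0.002, 0, 0, 0]
    - [0.6, 0, 0, -0.002, 0, 0, 0]
    - [0.6, 0, 0, -0.002, 0, 0, 0]
    - [0.6, 0, 0, -0.02, 0, 0, 0]
    - [0.6, 0, 0, -0.06, 0, 0, 0]
    - [0.6, 0, 0, -0.1, 0, 0, 0]
    - [0.6, 0, 0, -0.1, 0, 0, 0]

```text
clock: 12.0
position: [0.5281, 0.0072, 0.2168]
ee_rot: [0.722, 0.692, 0.002, 0.002]
ft_force: [1.0, -0.3, -0.4]
grip_width: 0.604
```

```bash
python3 - <<'E'
from m import *
rows([(.4655,-.174,.2,-19,.6),(.4655,-.174,.066,-19,.6)])
E
```

```text
pos [0.5281 0.0072 0.2168] yaw 87.56 t 12.0 F [ 1.  -0.3 -0.4] grip 0.604 tilt 0.34
[0.6, -0.1837, -0.055, 0.0166, 0.3, -0.3, 106.6]
[0.6, -0.1837, -0.0557, 0.1506, 0.3, -0.3, 106.6]
```

Emit:
servo_tool:
  motion:
    - [0.6, -0.02, -0.005, 0, 0, 0, 10.6]
    - [0.6, -0.04, -0.01, 0, 0, 0, 21]
    - [0.6, -0.06, -0.02, 0, 0, 0, 32]
    - [0.6, -0.08, -0.025, 0, 0, 0, 43]
    - [0.6, -0.1, -0.03, 0, 0, 0, 53]
    - [0.6, -0.12, -0.035, 0, 0, 0, 64]
    - [0.6, -0.14, -0.04, 0.005, 0, 0, 75]
    - [0.6, -0.16, -0.045, 0.01, 0, 0, 85]
    - [0.6, -0.17, -0.05, 0.015, 0, 0, 96]
    - [0.6, -0.184, -0.055, 0.017, 0, 0, 106.6]
    - [0.6, -0.184, -0.055, 0.017, 0, 0, 106.6]
    - [0.6, -0.184, -0.055, 0.017, 0, 0, 106.6]
    - [0.6, -0.184, -0.055, 0.017, 0, 0, 106.6]

```text
clock: 13.62
position: [0.4639, -0.1741, 0.196]
ee_rot: [0.986, -0.164, 0.0, -0.0]
ft_force: [-0.3, -0.1, -0.7]
grip_width: 0.603
```

```bash
python3 - <<'E'
from m import *
import fit as F
rows([(.4655,-.174,.066,-19,.6)])
p,d=cam('top','top4.png');W=cloud('top',d)
s,ds=cam('side','side4.png');
C=W[hsvm(p,8,20,150)&near(W,.526,.006,.06)];print(len(C),C[:,2].max() if len(C) else '')
C=cloud('side',ds)[hsvm(s,8,20,150)&near(cloud('side',ds),.526,.006,.06)&(cloud('side',ds)[...,2]>.09)]
print(len(C),F.fit(F.cap,C,[.526,.007,.08,177.5],(0,1,2,3)))
Y=W[hsvm(p,25,35,120)&near(W,.63,0,.08)];print('tongue',len(Y),Y.mean(0))
v=[cv2.resize(a[y:y+100,x:x+130],None,fx=4,fy=4,interpolation=3) for a,y,x in((p,140,270),(s,130,270))]
cv2.imwrite('pics/v5.png',cv2.resize(np.hstack(v),(800,308)))
E
```

```text
pos [ 0.4639 -0.1741  0.196 ] yaw -18.86 t 13.62 F [-0.3 -0.1 -0.7] grip 0.603 tilt 0.02
[0.6, 0.0014, -0.0006, 0.13, -0.0, -0.0, 0.1]
282 0.14823371539168928
189 (array([5.249000e-01, 8.000000e-03, 7.940000e-02, 1.774203e+02]), np.float64(0.8778881952365911))
tongue 64 [6.47517834e-01 1.79294320e-04 4.48581771e-02]
```

View pics/v5.png

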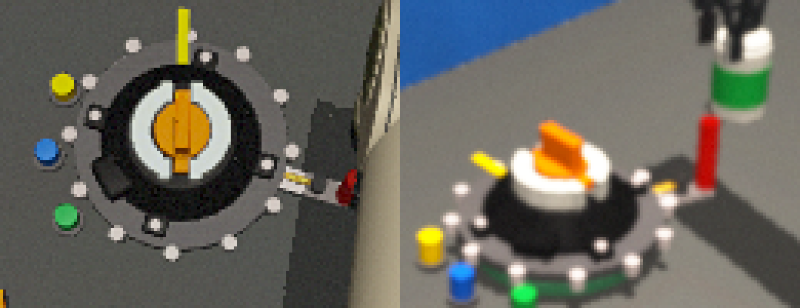

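The cap is seated: its lugs are in the slots at (180,90)/(180,165) and the fitted underside is at 79 mm. The tongue has not moved. I'll check the post's alignment under the gripper before descending.

```bash
python3 - <<'E'
from m import *
for z in(.03,.115,.196,.215): print(z,pix('side',[.4639,-.1741,z]).round(1))
s=cv2.imread('pics/side4.png');m=(hsvm(s,0,5,120)|hsvm(s,172,180,120));m[:,:330]=0;m[:,400:]=0
v,u=np.nonzero(m);k=(v>150)&(v<200);print('post px',u[k].min(),u[k].max(),v[k].min(),v[k].max(),[ (r,u[v==r].mean().round(1)) for r in(172,176,180,184,188) if (v==r).any()])
cv2.imwrite('pics/v6.png',cv2.resize(s[110:210,310:430],None,fx=6,fy=6,interpolation=3))
E
```

```text
0.03 [370.  188.9]
0.115 [371.6 168.4]
0.196 [373.2 147.5]
0.215 [373.6 142.4]
post px 366 373 167 191 [(172, np.float64(370.0)), (176, np.float64(370.0)), (180, np.float64(369.5)), (184, np.float64(369.0)), (188, np.float64(369.0))]
```

View pics/v6.png

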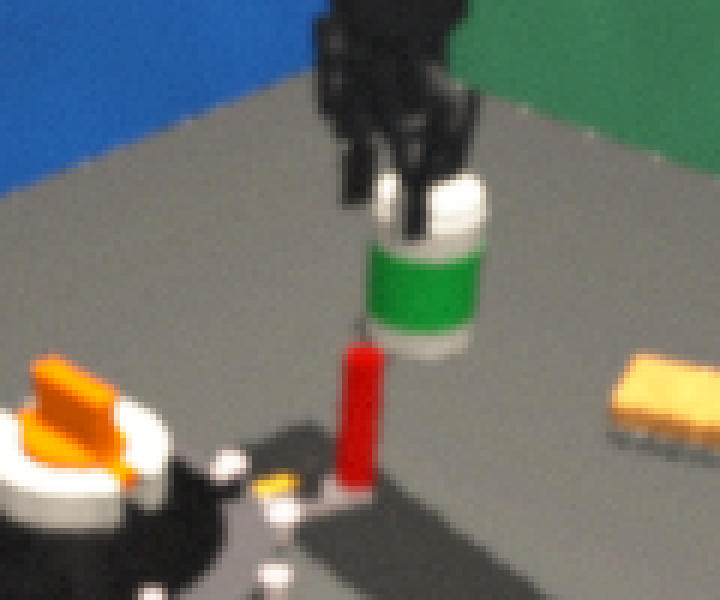

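The two fingertips at (355,190) and (413,225) straddle the post line, with the red post top at (365,350). The offset is about 1 px, so I can descend.

Emit:
servo_tool:
  motion:
    - [0.6, 0.001, 0, 0.04, 0, 0, 0]
    - [0.6, 0.001, 0, 0.09, 0, 0, 0]
    - [0.6, 0.001, 0, 0.125, 0, 0, 0]
    - [0.5, 0.001, 0, 0.13, 0, 0, 0]
    - [0.36, 0.001, 0, 0.13, 0, 0, 0]
    - [0.36, 0.001, 0, 0.13, 0, 0, 0]
    - [0.36, 0.001, 0, 0.13, 0, 0, 0]
  grip_force: 30

```text
clock: 14.6
position: [0.4652, -0.1755, 0.067]
ee_rot: [0.986, -0.166, 0.001, 0.0]
ft_force: [-0.4, -0.1, 0.2]
grip_width: 0.354
```

```bash
python3 - <<'E'
from m import *
c=np.array([.526,.0065])
for k in(0,1,2,3):pass
w=[]
for dl in np.arange(0,.76,.07).tolist()+[.74]:
    a=np.radians(-108.9)+dl; w.append((c[0]+.19*np.cos(a),c[1]+.19*np.sin(a),.066,np.degrees(a)+90,.36))
rows(w)
E
```

```text
pos [ 0.4652 -0.1755  0.067 ] yaw -19.06 t 14.6 F [-0.4 -0.1  0.2] grip 0.354 tilt 0.12
[0.36, -0.0014, -0.0019, 0.001, 0.0, -0.1, -0.2]
[0.36, 0.0118, -0.0024, 0.001, 0.0, -0.1, -4.2]
[0.36, 0.0251, -0.0038, 0.001, 0.0, -0.1, -8.2]
[0.36, 0.0381, -0.0062, 0.001, 0.0, -0.1, -12.2]
[0.36, 0.051, -0.0094, 0.0011, 0.0, -0.1, -16.2]
[0.36, 0.0637, -0.0136, 0.0011, 0.1, -0.1, -20.2]
[0.36, 0.076, -0.0186, 0.0011, 0.1, -0.1, -24.2]
[0.36, 0.0879, -0.0245, 0.0011, 0.1, -0.1, -28.2]
[0.36, 0.0994, -0.0312, 0.0012, 0.1, -0.1, -32.2]
[0.36, 0.1104, -0.0387, 0.0012, 0.1, -0.1, -36.3]
[0.36, 0.1208, -0.0469, 0.0012, 0.1, -0.1, -40.3]
[0.36, 0.1265, -0.0519, 0.0012, 0.1, -0.1, -42.6]
```

Emit:
servo_tool:
  motion:
    - [0.36, 0.006, 0, 0, 0, 0, -2]
    - [0.36, 0.012, 0, 0, 0, 0, -4]
    - [0.36, 0.018, -0.001, 0, 0, 0, -6]
    - [0.36, 0.025, -0.003, 0, 0, 0, -8]
    - [0.36, 0.038, -0.005, 0, 0, 0, -12]
    - [0.36, 0.051, -0.009, 0, 0, 0, -16]
    - [0.36, 0.064, -0.013, 0, 0, 0, -20]
    - [0.36, 0.076, -0.018, 0, 0, 0, -24]
    - [0.36, 0.088, -0.024, 0, 0, 0, -28]
    - [0.36, 0.099, -0.03, 0, 0, 0, -32]
    - [0.36, 0.11, -0.038, 0, 0, 0, -36]
    - [0.36, 0.116, -0.043, 0, 0, 0, -38.5]
    - [0.36, 0.116, -0.043, 0, 0, 0, -38.5]

```text
clock: 16.23
position: [0.5885, -0.1726, 0.0655]
ee_rot: [0.986, 0.169, -0.0, -0.0]
ft_force: [-0.5, -1.2, -0.5]
grip_width: 0.362
```

```bash
cat > chk.py <<'E'
from m import *
import sys
c=np.array([.526,.0062])
p,d=cam('top',sys.argv[1]+'.png');W=cloud('top',d)
Y=W[hsvm(p,24,35,120)&(W[...,2]>.03)&near(W,*c,.165)&~near(W,*c,.1)]
a=np.degrees(np.arctan2(*(Y[:,:2]-c).T[::-1]));a0=a[~near(Y,.5972,.1351,.018)]
print('tongue az',len(a0),np.round(np.percentile(a0,[5,50,95]),1), 'post yellow az',np.degrees(np.arctan2(.1351-c[1],.5972-c[0])).round(1))
o=W[hsvm(p,8,20,150)&near(W,*c,.055)&(W[...,2]>.138)]
if len(o)>5: print('bar az',ax(o[:,:2]))
o=monitor.get_obs();q=o['position'][:2]-c;print('tcp lever',round(float(np.arctan2(q[1],q[0])-np.radians(-108.9)),3),'r',np.hypot(*q).round(4))
q=W[(hsvm(p,0,5,120)|hsvm(p,172,180,120))&(W[...,2]>.1)&near(W,*c,.23)];
if len(q)>5: m=q.mean(0)[:2]-c;print('grip post lever',len(q),np.arctan2(m[1],m[0])-np.radians(-108.9))
E
python3 - <<'E'
import sys;sys.argv=['','top5']
exec(open('chk.py').read())
rows([(c[0]+.19*np.cos(t),c[1]+.19*np.sin(t),.066,np.degrees(t)+90,.36) for t in np.radians(-108.9)+np.array([.73,.6,.4,.2,.0])])
E
```

```text
tongue az 64 [-72.3  25.7  28.7] post yellow az 61.1
bar az (array([0.52552913, 0.00451491]), np.float64(26.636401652226027), array([0.01589813, 0.00479439]))
tcp lever 0.666 r 0.1892
pos [ 0.5883 -0.1724  0.0655] yaw 19.42 t 16.27 F [-1.2 -1.5 -0.6] grip 0.357 tilt 0.02
[0.36, 0.0122, 0.0005, -0.0005, -0.0, -0.0, -3.5]
[0.36, -0.0125, 0.0004, -0.0005, -0.0, -0.0, 3.9]
[0.36, -0.0499, -0.006, -0.0005, -0.0, -0.0, 15.4]
[0.36, -0.0852, -0.0197, -0.0005, -0.0, -0.0, 26.9]
[0.36, -0.1172, -0.0401, -0.0005, -0.0, 0.0, 38.3]
```

Emit:
servo_tool:
  motion:
    - [0.36, 0.006, 0, 0, 0, 0, -2]
    - [0.36, 0.011, 0, 0, 0, 0, -3.5]
    - [0.36, 0.013, 0, 0, 0, 0, -4]
    - [0.36, 0.013, 0, 0, 0, 0, -4]

```text
clock: 16.77
position: [0.6, -0.1679, 0.0655]
ee_rot: [0.979, 0.203, -0.0, -0.0]
ft_force: [-3.8, -1.3, -1.0]
grip_width: 0.364
```

Emit:
servo_tool:
  motion:
    - [0.36, 0.002, 0, 0, 0, 0, 0]
    - [0.36, 0.003, 0, 0, 0, 0, 0]
    - [0.36, 0.003, 0, 0, 0, 0, 0]

```text
clock: 17.15
position: [0.6021, -0.1672, 0.0655]
ee_rot: [0.979, 0.203, -0.001, 0.0]
ft_force: [-7.5, -1.0, 2.1]
grip_width: 0.359
```

```bash
python3 - <<'E'
import sys;sys.argv=['','top6']
exec(open('chk.py').read())
rows([(c[0]+.19*np.cos(t),c[1]+.19*np.sin(t),.066,np.degrees(t)+90,.36) for t in np.radians(-108.9)+np.array([.6,.5,.4,.3,.2,.1,.0])])
E
```

```text
tongue az 64 [-67.9  29.6  32.8] post yellow az 61.1
bar az (array([0.52505419, 0.00419291]), np.float64(31.986527546825272), array([0.01594068, 0.004813  ]))
tcp lever 0.744 r 0.1894
grip post lever 6 0.7216479115432461
pos [ 0.6021 -0.1672  0.0655] yaw 23.41 t 17.2 F [-8.2 -1.   2. ] grip 0.361 tilt 0.12
[0.36, -0.0272, -0.0012, -0.0005, -0.0, 0.1, 7.9]
[0.36, -0.0458, -0.0048, -0.0004, -0.0, 0.1, 13.7]
[0.36, -0.064, -0.0102, -0.0004, -0.0, 0.1, 19.4]
[0.36, -0.0816, -0.0173, -0.0003, 0.0, 0.1, 25.1]
[0.36, -0.0984, -0.0263, -0.0003, 0.0, 0.1, 30.8]
[0.36, -0.1142, -0.0368, -0.0003, 0.0, 0.1, 36.6]
[0.36, -0.1289, -0.0489, -0.0002, 0.0, 0.1, 42.3]
```

Emit:
servo_tool:
  motion:
    - [0.36, -0.012, 0, 0, 0, 0, 4]
    - [0.36, -0.027, -0.001, 0, 0, 0, 8]
    - [0.36, -0.046, -0.005, 0, 0, 0, 13.7]
    - [0.36, -0.064, -0.01, 0, 0, 0, 19.4]
    - [0.36, -0.082, -0.017, 0, 0, 0, 25]
    - [0.36, -0.098, -0.026, 0, 0, 0, 31]
    - [0.36, -0.107, -0.031, 0, 0, 0, 34]
    - [0.36, -0.115, -0.037, 0, 0, 0, 37]
    - [0.36, -0.122, -0.043, 0, 0, 0, 40]
    - [0.36, -0.129, -0.049, 0, 0, 0, 42]
    - [0.36, -0.132, -0.052, 0, 0, 0, 43]
    - [0.36, -0.132, -0.052, 0, 0, 0, 43]

```text
clock: 18.7
position: [0.4614, -0.1715, 0.0659]
ee_rot: [0.986, -0.17, 0.0, 0.0]
ft_force: [0.0, 0.3, 0.3]
grip_width: 0.358
```

```bash
python3 - <<'E'
import sys;sys.argv=['','top7']
exec(open('chk.py').read())
rows([(c[0]+.19*np.cos(t),c[1]+.19*np.sin(t),.066,np.degrees(t)+90,.36) for t in np.radians(-108.9)+np.array([0,.1,.2,.3,.4,.5,.6,.7,.744])])
E
```

```text
tongue az 62 [-108.8   29.9   33. ] post yellow az 61.1
bar az (array([0.52618279, 0.00483913]), np.float64(31.69666168098746), array([0.01648406, 0.00462089]))
tcp lever -0.019 r 0.1891
pos [ 0.4614 -0.1715  0.0658] yaw -19.51 t 18.75 F [ 0.5 -0.8 -0.4] grip 0.356 tilt 0.01
[0.36, 0.0036, 0.0009, -0.0002, -0.0, 0.0, -0.6]
[0.36, 0.0225, -0.0002, -0.0002, -0.0, 0.0, -6.3]
[0.36, 0.0413, -0.0033, -0.0002, -0.0, 0.0, -12.1]
[0.36, 0.0596, -0.0082, -0.0002, -0.0, 0.0, -17.8]
[0.36, 0.0774, -0.0149, -0.0002, -0.0, 0.0, -23.5]
[0.36, 0.0944, -0.0233, -0.0002, -0.0, 0.0, -29.3]
[0.36, 0.1105, -0.0334, -0.0002, -0.0, 0.0, -35.0]
[0.36, 0.1255, -0.0451, -0.0002, -0.0, 0.0, -40.7]
[0.36, 0.1317, -0.0506, -0.0002, -0.0, 0.0, -43.2]
```

Emit:
servo_tool:
  motion:
    - [0.36, 0.012, 0, 0, 0, 0, -3]
    - [0.36, 0.022, 0, 0, 0, 0, -6]
    - [0.36, 0.032, -0.002, 0, 0, 0, -9]
    - [0.36, 0.041, -0.003, 0, 0, 0, -12]
    - [0.36, 0.05, -0.006, 0, 0, 0, -15]
    - [0.36, 0.06, -0.008, 0, 0, 0, -18]
    - [0.36, 0.069, -0.011, 0, 0, 0, -21]
    - [0.36, 0.077, -0.015, 0, 0, 0, -23.5]
    - [0.36, 0.086, -0.019, 0, 0, 0, -26]
    - [0.36, 0.094, -0.023, 0, 0, 0, -29]
    - [0.36, 0.103, -0.028, 0, 0, 0, -32]
    - [0.36, 0.11, -0.033, 0, 0, 0, -35]
    - [0.36, 0.118, -0.039, 0, 0, 0, -38]
    - [0.36, 0.125, -0.045, 0, 0, 0, -41]
    - [0.36, 0.129, -0.048, 0, 0, 0, -42]
    - [0.36, 0.132, -0.051, 0, 0, 0, -43]
    - [0.36, 0.132, -0.051, 0, 0, 0, -43]
    - [0.36, 0.132, -0.051, 0, 0, 0, -43]

```text
clock: 21.0
position: [0.6024, -0.1682, 0.0653]
ee_rot: [0.979, 0.203, -0.0, -0.0]
ft_force: [-2.0, -2.6, -1.7]
grip_width: 0.358
```

```bash
python3 - <<'E'
import sys;sys.argv=['','top8']
exec(open('chk.py').read())
rows([(c[0]+.19*np.cos(t),c[1]+.19*np.sin(t),.066,np.degrees(t)+90,.36) for t in np.radians(-108.9)+np.array([.75,.6,.5,.4,.3,.2,.1,.0,-.025])])
cv2.imwrite('pics/v7.png',cv2.resize(p[140:240,270:400],None,fx=6,fy=6,interpolation=3))
E
```

```text
tongue az 40 [-68.4  59.5  62.9] post yellow az 61.1
bar az (array([0.52664771, 0.00454353]), np.float64(58.54177141989628), array([0.01571475, 0.00460462]))
tcp lever 0.743 r 0.1903
pos [ 0.6024 -0.1681  0.0653] yaw 23.4 t 21.05 F [-2.8 -3.3 -2.8] grip 0.358 tilt 0.05
[0.36, 0.0014, -0.0003, -0.0007, -0.0, 0.0, -0.7]
[0.36, -0.0271, -0.0021, -0.0006, -0.0, 0.0, 7.9]
[0.36, -0.0457, -0.0057, -0.0006, -0.0, 0.1, 13.7]
[0.36, -0.0639, -0.0111, -0.0006, -0.0, 0.1, 19.4]
[0.36, -0.0815, -0.0183, -0.0006, -0.0, 0.1, 25.1]
[0.36, -0.0983, -0.0272, -0.0006, -0.0, 0.1, 30.8]
[0.36, -0.1141, -0.0377, -0.0005, -0.0, 0.1, 36.6]
[0.36, -0.1287, -0.0498, -0.0005, 0.0, 0.1, 42.3]
[0.36, -0.1322, -0.053, -0.0005, 0.0, 0.1, 43.7]
```

View pics/v7.png

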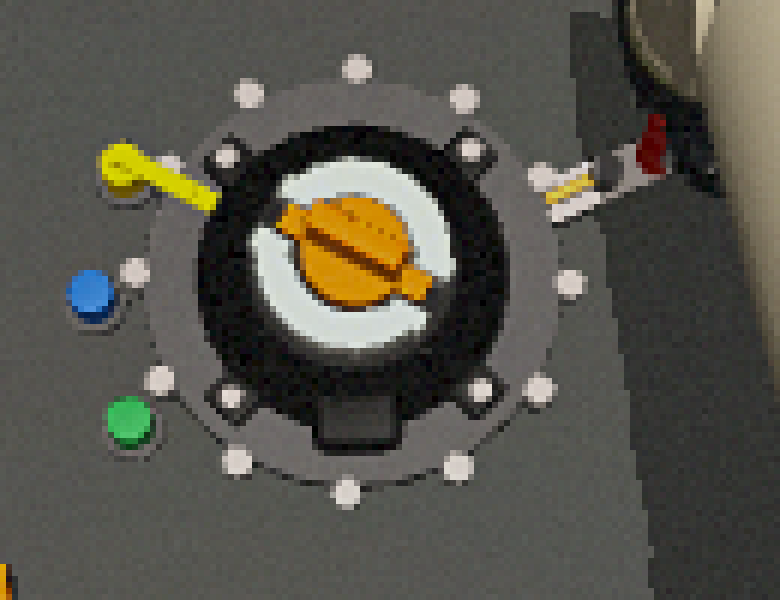

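The tongue tip sits on the yellow post at (122,165). I'll nudge to confirm the far stop, then swing back.

Emit:
servo_tool:
  motion:
    - [0.36, 0.0015, 0, 0, 0, 0, 0]
    - [0.36, 0.002, 0, 0, 0, 0, 0]
    - [0.36, 0.002, 0, 0, 0, 0, 0]
    - [0.36, -0.012, 0, 0, 0, 0, 4]
    - [0.36, -0.027, -0.002, 0, 0, 0, 8]
    - [0.36, -0.046, -0.006, 0, 0, 0, 13.7]
    - [0.36, -0.064, -0.011, 0, 0, 0, 19.4]
    - [0.36, -0.082, -0.018, 0, 0, 0, 25]
    - [0.36, -0.098, -0.027, 0, 0, 0, 31]
    - [0.36, -0.107, -0.032, 0, 0, 0, 34]
    - [0.36, -0.115, -0.038, 0, 0, 0, 37]
    - [0.36, -0.122, -0.044, 0, 0, 0, 40]
    - [0.36, -0.129, -0.05, 0, 0, 0, 42]
    - [0.36, -0.132, -0.053, 0, 0, 0, 43]
    - [0.36, -0.134, -0.055, 0, 0, 0, 43]
    - [0.36, -0.134, -0.055, 0, 0, 0, 43]

```text
clock: 23.05
position: [0.4613, -0.1714, 0.0667]
ee_rot: [0.985, -0.17, 0.004, 0.0]
ft_force: [16.0, -4.8, -10.3]
grip_width: 0.365
```

Emit:
servo_tool:
  motion:
    - [0.36, -0.001, 0, 0, 0, 0, 0]
    - [0.36, -0.002, 0, 0, 0, 0, 0]
    - [0.36, -0.002, 0, 0, 0, 0, 0]

```text
clock: 23.42
position: [0.4612, -0.1713, 0.067]
ee_rot: [0.985, -0.17, 0.006, 0.0]
ft_force: [25.3, -8.7, -18.3]
grip_width: 0.361
```

At the rest stop (25 N reaction). Backing off to mid-slack, opening and lifting.

Emit:
servo_tool:
  motion:
    - [0.36, 0.002, 0, 0, 0, 0, 0]
    - [0.36, 0.005, 0, 0, 0, 0, 0]
    - [0.5, 0.005, 0, 0, 0, 0, 0]
    - [0.65, 0.006, 0, 0, 0, 0, 0]
    - [0.65, 0.006, 0, 0, 0, 0, 0]
    - [0.65, 0.006, 0, -0.04, 0, 0, 0]
    - [0.65, 0.006, 0, -0.09, 0, 0, 0]
    - [0.65, 0.006, 0, -0.14, 0, 0, 0]
    - [0.65, -0.04, 0.06, -0.14, 0, 0, 0]
    - [0.65, -0.06, 0.11, -0.14, 0, 0, 0]
    - [0.65, -0.06, 0.13, -0.14, 0, 0, 0]
    - [0.65, -0.06, 0.13, -0.14, 0, 0, 0]

```text
clock: 24.92
position: [0.3549, -0.2738, 0.2058]
ee_rot: [0.985, -0.172, -0.0, 0.0]
ft_force: [0.7, 0.3, 0.9]
grip_width: 0.653
```

```bash
python3 - <<'E'
import sys;sys.argv=['','top9']
exec(open('chk.py').read())
import fit as F
rows([])
s,ds=cam('side','side9.png');W2=cloud('side',ds)
C=W2[hsvm(s,8,20,150)&near(W2,.526,.006,.06)&(W2[...,2]>.09)];print('cap fit',len(C),F.fit(F.cap,C,[.525,.008,.08,60],(0,1,2,3)))
v=[cv2.resize(a[y:y+100,x:x+130],None,fx=3.07,fy=3.07,interpolation=3) for a,y,x in((p,140,270),(s,130,270))]
cv2.imwrite('pics/v8.png',np.hstack(v))
E
```

```text
tongue az 42 [-108.9   59.5   62.8] post yellow az 61.1
bar az (array([0.52621258, 0.00494013]), np.float64(57.2977328366826), array([0.01566818, 0.00477104]))
tcp lever -0.218 r 0.3264
grip post lever 46 -0.006357258343589356
pos [ 0.3559 -0.2724  0.2058] yaw -19.62 t 24.98 F [1.1 0.1 0.5] grip 0.653 tilt 0.01
cap fit 189 (array([5.26400e-01, 8.30000e-03, 7.93000e-02, 6.10817e+01]), np.float64(1.545611582868226))
```

View pics/v8.png

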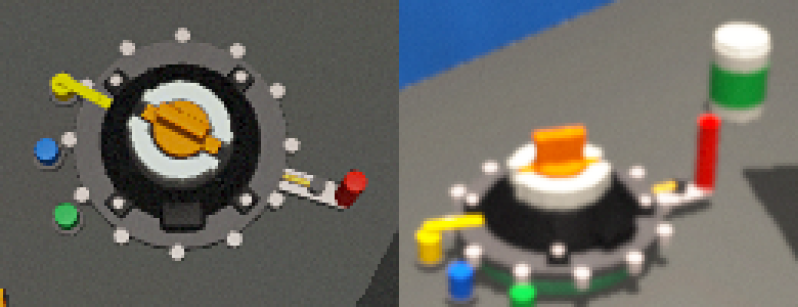

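Both views show the tongue on the yellow post (62,85), the cap home, and the lever at rest. Handing in.

```bash
python3 -c "
from workcell import ticket;print(ticket.hand_in())"
```

```text
the job is handed in; nothing more can be done
None
```

I seated the small orange cap in the collar, turned the table to the yellow post with two lever strokes, and handed the job in at about 25 s.

- **Cap:** I turned it about 5° under 8–13 N until the lugs dropped, pressed it to the floor (23 N), and let go. The fitted underside is at 79 mm against 80 mm nominal, and the cap is in line with the slots (61.1°).
- **Tongue:** Its median bearing is 59.5°, and the yellow post is at 61.1°. The top and side views both show the tongue over the post.
- **Lever:** I pressed it against its rest stop (25 N). After release, the camera measured −0.006 rad from rest.
- **Bystanders:** The arm did not go near the jar, sanding pad, tin or brush, and I saw no contact. I did not re-measure their positions at the end.

**Disagreements:** The two cameras differ by about 4 mm in y, so I used values between the two. The top camera gave the cap's bar at 57.3°, about 4° from the side-view fit, which I put down to coarse pixels. I only judged the far stop by position (0.72 rad) and a slight rise in force.

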